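Find the high spot on a bent centrifuge rotor

TASK

The rim of the bench centrifuge's rotor has been bent up at one spot. First push the dial indicator all the way down its column by its cap so that its sprung plunger presses on the rim, then turn the rotor by its bar grip until the high spot is centred under the plunger, leave it there with the indicator still down, and let go. Leave the bottle, the jar and the spare rotor where they are.

Things in the scene. Friction and masses are not known exactly. Their poses are not given: they have to be found in the camera images.
- cap_top (a point): Centre of the top of the dial indicator's round steel press cap (28 mm across), above a dial body 50 mm across. Its height is about 186 mm above the table when up, 166 mm when fully down. The cap is 88 mm from the rotor's axis; the indicator rides on an upright steel column (16 mm thick, 195 mm high) 77 mm farther out on the same line.
- indicator (a joint): How far the indicator has been pushed down its column, m: 0 up, 0.020 at its firm bottom stop. It takes about 6 N to push down and stays where it is left.
- plunger (a joint): How far the sprung plunger (steel rod with an 8 mm ball tip, straight below the cap) is pushed into the indicator, m: 0 free, at most 0.015. With the indicator fully down it reads about 0.004 on the plain rim and 0.012 on the high spot (1 to 2 N). The dial's needle shows it.
- rotor_grip (a point): Centre of the upright dark steel bar grip on the rotor's axis, 127 mm above the table: 16 mm thick (point x), 52 mm long (point y, pointing to the high spot), 44 mm high, z up. The rotor is an aluminium plate 190 mm across, top 80 mm above the table, on a grey centrifuge 240 x 240 mm and 60 mm high.
- rotor (a joint): Angle of the rotor, rad: 0 when its high spot is centred under the plunger, growing anticlockwise seen from above. It starts at -1.2 to -0.6, so it needs an anticlockwise turn of as much; it turns against about 0.1 N m of friction and stays where it is left.
- high_spot (a point): Middle of the high spot, on top of it: the only hump on the rotor's rim, same aluminium, 8 mm above the plate, flat for 20 mm along the rim with a ramp of 18 mm on each side; 88 mm from the rotor's axis. Same axes as rotor_grip.
- bottle_mid (a point): Centre of a loose amber glass bottle, 52 mm across and 115 mm tall, standing on the table beside the centrifuge; leave it alone.
- jar_mid (a point): Centre of a loose glass jar with a brass lid, 52 mm across and 55 mm tall, standing on the table beside the centrifuge; leave it alone.
- spare_mid (a point): Centre of the plate of a loose spare rotor lying on the table, an aluminium disc 150 mm across and 12 mm thick with a low hub and no bar grip; leave it alone.

How it is judged:
On the way, in this order (a step that is already met when the one before it is completed fails the run):
1. the indicator is down and its plunger presses on the rim away from the high spot (value of joint indicator above 0.016 m and value of joint plunger above 0.001 m and value of joint rotor below -0.4 rad), for 0.2 s.
2. with the indicator still down the high spot has been turned under the plunger (value of joint indicator above 0.016 m and value of joint plunger above 0.006 m and value of joint rotor between -0.175 and 0.175 rad), for 0.2 s.
At the end, for the whole second after the job is handed in: The indicator is down (within 4 mm of its bottom stop), its plunger is pushed in more than 6 mm by the high spot, the rotor rests with the high spot within 10 degrees of the plunger, and the robot has let go (all of step 2 and velocity of joint rotor between -0.05 and 0.05 rad/s); the robot touches nothing.
It fails at once if the bottle is moved more than 30 mm (distance of bottle_mid from where it was at the start of the episode above 0.03 m).
It fails at once if the jar is moved more than 30 mm (distance of jar_mid from where it was at the start of the episode above 0.03 m).
It fails at once if the spare rotor is moved more than 30 mm (distance of spare_mid from where it was at the start of the episode above 0.03 m).
It also fails if it takes over 40 s, if anything falls off the work surface, if the arm or the gripper's body presses on something with over 40 N, if the wrist force passes 120 N, or if a joint passes its speed limit or range.

ROBOT

A 6-joint arm with a two-finger parallel gripper is mounted at the origin on the work surface. World frame = base frame: x ahead of the robot, y to its left, z up, the work surface at z = 0. Lengths are in m, angles in rad, forces in N, time in s.
With the tool pointing down it reaches from about 0.35 to 0.975 m from the base axis. Payload 4.9 kg.
Tool frame: the origin (TCP) lies between the finger pads; the fingertips stand 22 mm ahead of it and the grasp point (between the pads) lies 3 mm ahead of it; z points along the fingers, y is the line along which they close (so a half turn about z gives the same grasp; the last joint's range is limited). The gripper opens to 85 mm and grips with 20 to 120 N. Pads are 22 mm wide; open, the fingers measure 114 mm over their backs; the gripper's body (76 mm by 85 mm) begins 54 mm behind the grasp point. The pads swing forward as they close: fully open they stand 13 mm farther back than shut.
Start: joints at [1.156, 0.053, 1.613, -0, 1.476, -0.119], TCP at [0.182, 0.598, 0.253] pointing down, gripper open.
Joint ranges: [-3.01, 3.01], [-1.01, 2.22], [0.06, 2.58], [-1.02, 4.17], [0.09, 2.62], [-3.14, 3.14]. Speed limits (rad/s): [2.57, 2.57, 3.14, 3.14, 3.14, 3.14].

INTERFACE

Orientations are given as a unit quaternion [w, x, y, z].
In Python, from plant import state, grab_frame, get_calibration, job_done, recognise, regions_of gives the robot as it stands.
- The arm moves only by the tool apply_moves, never from a script. Its argument "targets" is a list of rows, each an object with "translation": the shift along the tool's x, y, z normalised to -1 to 1, where 1 is 100 mm, a list of three; "twist": the turn about the tool's z normalised to -1 to 1, where 1 is 0.1 rad; "hand": the opening, from 0 (shut) to 1 (fully open). A call has 1 to 8 rows; each row shifts and turns the commanded pose from where the row before left it, along the tool's axes as they then stand; what a row does not reach is not made up. A row lasts 1/10 s, in which the tool goes at most 50 mm and 8.59 degrees, less where a joint would pass 70% of its speed; a pose out of reach is approached as far as the arm can. A call with a number of a shift or a turn outside -1 to 1 is refused whole. A call with a gripper value outside its range is refused whole. The fingers move at their own pace and stop on an object; the grip force is fixed at half the most. Time passes only in rows, so rows that do not move let the fingers close. It gives the time, the measured TCP pose, the force, the opening and the grip force at its end, in the units of the state.
- state(): the state, without advancing time (a new reading comes with each control period).
- grab_frame(name): name is "side" or "top"; returns the picture (480x640x3 uint8, red, green, blue); there is no depth.
- get_calibration(name): a dict with "camera_matrix" (3x3 intrinsics, pixels), "pose" (4x4, takes a point from camera to world coordinates). Camera axes: x right, y up, looking along -z (the intrinsics and any distortion apply to the point x, -y, -z); pixel columns grow to the right and rows downward; lengths in m; the calibration is good to about 2 mm. A picture is of the moment at which its call begins. get_calibration takes no time and is no camera call.
- job_done(): hands the job in; it is judged then, once.
Trained networks look in the newest picture that a camera, given by its name, has taken for a name from the list of things; names that differ only in an ending like _2 or _b are one class to them, and where a whole thing is asked for, a point or a joint stands for the part that bears it (a point fixed in the world has none). Each returns a list of dicts, best first, with "score" (0 to 1); they miss things now and then, are a little off and sometimes report something else, mostly with a low value. They report only what shows in the picture. A call takes as long as a camera call.
- recognise(camera, query): "point" ([x, y, z] in m, in world coordinates, good to about 4 mm: the middle of the surface that is visible of it).
- regions_of(camera, query): "pixels" (480x640 bool, what is visible of it).
The state is a dict: "time": time; "joint_pos": joint angles; "joint_vel": joint speeds; "joint_efforts": joint torques, N m; "tool_pos": TCP position; "tool_rot": TCP orientation; "contact_force": force on the tool from outside, world axes, zero at the start; "ft_torque": the same for the moment, N m; "gripper_width": opening from 0.0 (shut) to 1.0 (fully open); "grasp_force": force on a finger pad.
Only numpy, scipy, OpenCV 4.12 (cv2) and the standard library are available. Lean on these libraries where they do the work, as an engineer would, in place of code of your own. Each camera call takes 0.05 s, during which the arm holds its last target. There are 200 camera calls.

## Working session

There is one attempt and no reset: what is moved stays moved. The work goes in short steps, Python scripts to look and compute and a tool call to move; the robot and the scene stay as the last step left them, time stands still between calls to the robot, and variables do not carry over. Pictures are saved under pics/ and viewed, at most 10 in all, crops included, and the job is handed in when it is done.

Besides the shell and the picture viewer there is one more tool, called after "Call:" by a JSON object that holds its "op" and its "data". apply_moves: Moves the arm, as the interface text tells. Its arguments: {"type":"object","properties":{"targets":{"type":"array"}},"required":["targets"]}

```bash
mkdir -p pics; python3 - <<'E'
from plant import *
import cv2,numpy as np
s=state();print({k:np.round(v,3).tolist() for k,v in s.items()})
for c in("side","top"):
    im=grab_frame(c);cv2.imwrite(f"pics/{c}0.png",im[:,:,::-1])
    k=get_calibration(c);print(c,np.round(k["camera_matrix"],1).tolist(),np.round(k["pose"],3).tolist())
    for q in("cap_top","rotor_grip","high_spot","bottle_mid","jar_mid","spare_mid"):
        print(q,[(np.round(r["point"],3).tolist(),round(r["score"],2)) for r in recognise(c,q)[:2]])
E
```

```text
{'time': 0.0, 'joint_pos': [1.156, 0.053, 1.614, 0.0, 1.476, -0.119], 'joint_vel': [0.001, 0.001, -0.002, -0.002, 0.002, 0.001], 'joint_efforts': [0.0, -39.367, -37.018, -0.0, 0.007, 0.0], 'tool_pos': [0.182, 0.597, 0.252], 'tool_rot': [-0.0, 0.147, 0.989, -0.001], 'contact_force': [-0.424, -0.303, -0.358], 'ft_torque': [0.007, 0.004, 0.022], 'grasp_force': 0.0, 'gripper_width': 0.995}
side [[447.8, 0.0, 320.1], [0.0, 447.8, 245.0], [0.0, 0.0, 1.0]] [[0.942, 0.212, -0.259, 0.284], [-0.335, 0.627, -0.704, -0.686], [0.013, 0.75, 0.662, 0.82], [0.0, 0.0, 0.0, 1.0]]
cap_top [([0.52, -0.009, 0.154], 0.56)]
rotor_grip [([0.528, -0.112, 0.079], 0.73)]
high_spot [([0.523, -0.109, 0.076], 0.83)]
bottle_mid [([0.592, -0.29, 0.072], 0.76)]
jar_mid [([0.461, -0.349, 0.054], 0.88)]
spare_mid [([0.524, 0.251, 0.009], 0.9)]
top [[495.0, 0.0, 322.2], [0.0, 495.0, 245.6], [0.0, 0.0, 1.0]] [[0.017, 0.988, -0.154, 0.406], [-1.0, 0.016, -0.008, 0.029], [-0.005, 0.154, 0.988, 1.059], [0.0, 0.0, 0.0, 1.0]]
cap_top [([0.523, 0.022, 0.16], 0.9)]
rotor_grip [([0.53, -0.096, 0.081], 0.58)]
high_spot [([0.529, -0.091, 0.081], 0.82), ([0.598, -0.263, 0.08], 0.36)]
bottle_mid [([0.596, -0.261, 0.081], 0.92)]
jar_mid [([0.468, -0.328, 0.054], 0.67), ([0.53, -0.097, 0.077], 0.28)]
spare_mid [([0.542, 0.258, 0.01], 0.63)]
```

View pics/side0.png

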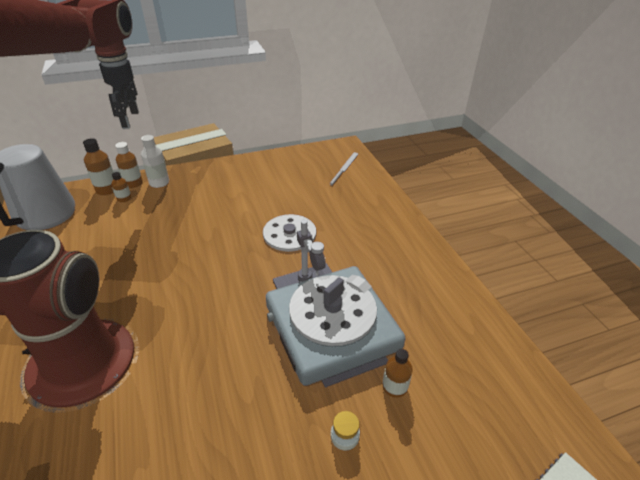

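View pics/top0.png

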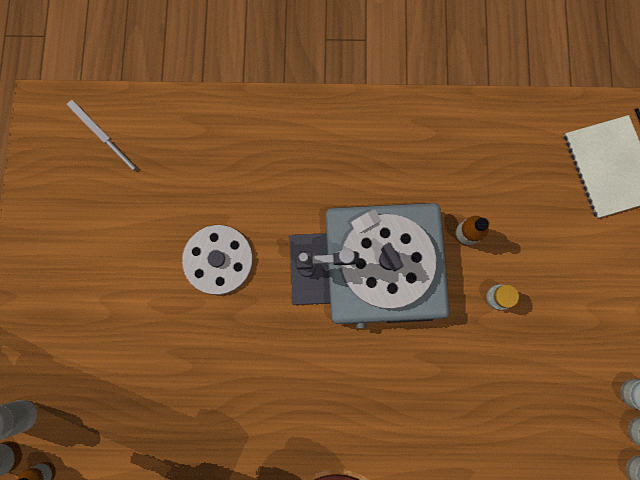

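The side view shows the column at about (305,240), cap (317,248), grip (333,293) and hump (358,284). The top view shows the column at (304,257), cap (347,256), grip (391,257), hump (365,221), bottle (475,229) and jar (505,296). I'll zoom in to get accurate pixels.

```bash
cat > h.py <<'E'
import numpy as np
from plant import get_calibration
def ray(c,uv):
    k=get_calibration(c);K=np.array(k["camera_matrix"]);P=np.array(k["pose"])
    d=np.linalg.inv(K)@[uv[0],uv[1],1];d=P[:3,:3]@[d[0],-d[1],-d[2]]
    return P[:3,3],d
def at(c,uv,z):
    o,d=ray(c,uv);return o+d*(z-o[2])/d[2]
def proj(c,p):
    k=get_calibration(c);P=np.array(k["pose"]);q=P[:3,:3].T@(np.array(p)-P[:3,3])
    q=np.array(k["camera_matrix"])@[q[0],-q[1],-q[2]];return q[:2]/q[2]
E
python3 - <<'E'
import cv2,numpy as np
t=cv2.imread("pics/top0.png")[200:325,285:450];s=cv2.imread("pics/side0.png")[215:350,262:410]
a=cv2.resize(t,None,fx=4,fy=4,interpolation=2);cv2.imwrite("pics/topz.png",a)
cv2.imwrite("pics/sidez.png",cv2.resize(s,None,fx=4,fy=4,interpolation=2))
E
```

```text
(no output)
```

View pics/topz.png

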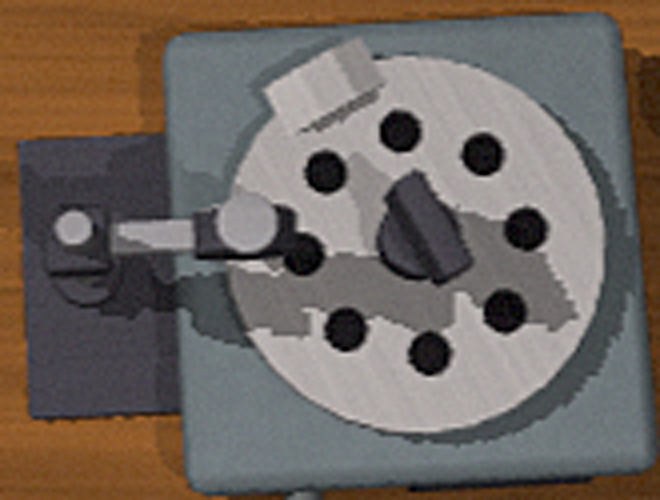

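View pics/sidez.png

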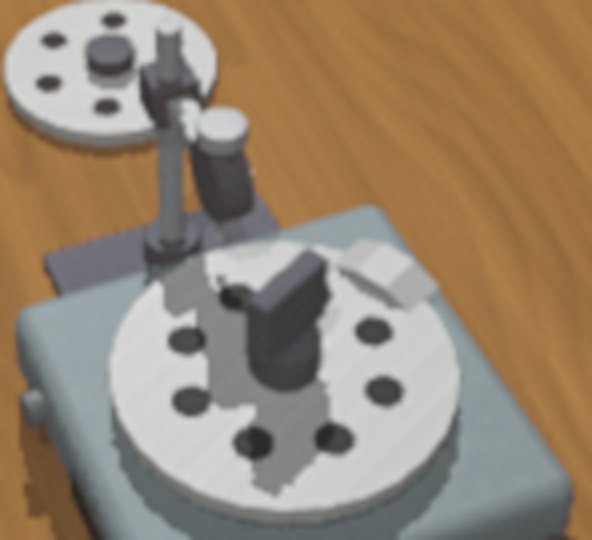

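The zoomed top view puts the cap centre at (346.8,255), column top (303.5,257), plate centre (389.3,261) and hump centre (366,221). In the side view the cap is at (317.5,247) and the column top at (304.5,223).

```bash
python3 - <<'E'
from h import *
for n,c,uv,z in [("cap","top",(346.75,255),.186),("cap","side",(317.5,247),.186),("col","top",(303.5,257),.195),("col","side",(304.5,223.2),.195),
 ("axis","top",(389.25,261),.08),("axis","side",(333.2,308),.08),("hs","top",(366,221.5),.088),("grip top","top",(391.5,257),.149),("hs side","side",(262+388/4,215+272/4),.088),
 ("g1","top",(285+390/4,200+203/4),.149),("g2","top",(285+415/4,200+172/4),.149),("g3","top",(285+472/4,200+262/4),.149),("g4","top",(285+440/4,200+283/4),.149)]:
    print(n,c,at(c,uv,z).round(4))
E
```

```text
cap top [ 0.526  -0.0083  0.186 ]
cap side [ 0.5251 -0.0163  0.186 ]
col top [0.5199 0.0682 0.195 ]
col side [0.5206 0.0589 0.195 ]
axis top [ 0.5299 -0.0974  0.08  ]
axis side [ 0.532  -0.1017  0.08  ]
hs top [ 0.6077 -0.0503  0.088 ]
grip top top [ 0.5287 -0.0927  0.149 ]
hs side side [ 0.6106 -0.0581  0.088 ]
g1 top [ 0.5401 -0.0761  0.149 ]
g2 top [ 0.5549 -0.0877  0.149 ]
g3 top [ 0.5132 -0.1139  0.149 ]
g4 top [ 0.5032 -0.0991  0.149 ]
```

Call:
{"op": "apply_moves", "data": {"targets": [{"translation": [-0.3, -0.3, 0], "twist": 0, "hand": 0}, {"translation": [-0.3, -0.3, 0], "twist": 0, "hand": 0}, {"translation": [-0.3, -0.3, 0], "twist": 0, "hand": 0}, {"translation": [-0.3, -0.3, 0], "twist": 0, "hand": 0}, {"translation": [-0.3, -0.3, 0], "twist": 0, "hand": 0}, {"translation": [-0.3, -0.3, 0], "twist": 0, "hand": 0}, {"translation": [-0.3, -0.3, 0], "twist": 0, "hand": 0}, {"translation": [-0.3, -0.3, 0], "twist": 0, "hand": 0}]}}

```text
time: 1.5
tool_pos: [0.3423, 0.2968, 0.2536]
tool_rot: [0.0, 0.147, 0.989, 0.0]
contact_force: [0.4, 0.4, 0.2]
gripper_width: 0.004
grasp_force: 0.0
```

Call:
{"op": "apply_moves", "data": {"targets": [{"translation": [-0.35, -0.32, 0], "twist": 0, "hand": 0}, {"translation": [-0.35, -0.32, 0], "twist": 0, "hand": 0}, {"translation": [-0.35, -0.32, 0], "twist": 0, "hand": 0}, {"translation": [-0.35, -0.32, 0], "twist": 0, "hand": 0}, {"translation": [-0.35, -0.32, 0], "twist": 0, "hand": 0}, {"translation": [-0.35, -0.32, 0], "twist": 0, "hand": 0}, {"translation": [-0.35, -0.32, 0], "twist": 0, "hand": 0}, {"translation": [0, 0, 0], "twist": 0, "hand": 0}]}}

```text
time: 2.3
tool_pos: [0.5126, 0.0083, 0.2534]
tool_rot: [0.0, 0.15, 0.989, -0.001]
contact_force: [0.7, 0.7, -0.8]
gripper_width: 0.001
grasp_force: 0.0
```

Call:
{"op": "apply_moves", "data": {"targets": [{"translation": [-0.18, -0.16, 0], "twist": 0, "hand": 0}, {"translation": [0, 0, 0.3], "twist": 0, "hand": 0}, {"translation": [0, 0, 0], "twist": 0, "hand": 0}, {"translation": [0, 0, 0], "twist": 0, "hand": 0}]}}

```text
time: 2.7
tool_pos: [0.5227, -0.0074, 0.2228]
tool_rot: [-0.001, 0.147, 0.989, 0.0]
contact_force: [-0.3, 0.6, 0.7]
gripper_width: 0.001
grasp_force: 0.0
```

```bash
python3 - <<'E'
from plant import *
from h import *
import cv2
s=state();p=s["tool_pos"];print(p,s["contact_force"])
tip=[p[0],p[1],p[2]-.022]
a=[]
for c in("side","top"):
    im=grab_frame(c)[:,:,::-1].copy();u,v=proj(c,tip);print(c,u,v)
    x,y=int(u)-45,int(v)-50
    a.append(cv2.resize(im[y:y+130,x:x+95],None,fx=4,fy=4,interpolation=2))
cv2.imwrite("pics/cap1.png",np.hstack(a))
E
```

```text
[ 0.52270514 -0.00735775  0.22279516] [-0.26835238  0.60882156  0.7235082 ]
side 315.11600066034765 239.38212664589477
top 346.58537524904654 255.68489336589772
```

View pics/cap1.png

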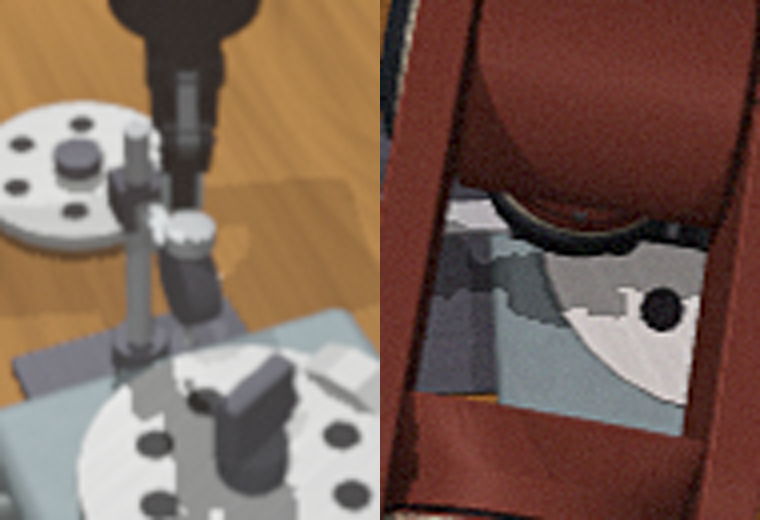

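The fingertip sits above the cap, at crop (180,205) against the cap's (190,228), so it needs only a small shift. Next I press down.

Call:
{"op": "apply_moves", "data": {"targets": [{"translation": [-0.04, -0.05, 0], "twist": 0, "hand": 0}, {"translation": [0, 0, 0.06], "twist": 0, "hand": 0}, {"translation": [0, 0, 0.06], "twist": 0, "hand": 0}, {"translation": [0, 0, 0.06], "twist": 0, "hand": 0}, {"translation": [0, 0, 0.04], "twist": 0, "hand": 0}, {"translation": [0, 0, 0], "twist": 0, "hand": 0}]}}

```text
time: 3.4
tool_pos: [0.5257, -0.0139, 0.201]
tool_rot: [-0.0, 0.147, 0.989, -0.0]
contact_force: [-0.1, -0.4, 1.7]
gripper_width: 0.003
grasp_force: 0.5
```

Call:
{"op": "apply_moves", "data": {"targets": [{"translation": [0, 0.01, 0.03], "twist": 0, "hand": 0}, {"translation": [0, 0, 0.03], "twist": 0, "hand": 0}, {"translation": [0, 0, 0], "twist": 0, "hand": 0}]}}

```text
time: 3.7
tool_pos: [0.526, -0.0135, 0.1955]
tool_rot: [-0.0, 0.147, 0.989, -0.001]
contact_force: [-1.6, -1.9, 3.7]
gripper_width: -0.002
grasp_force: 1.6
```

Call:
{"op": "apply_moves", "data": {"targets": [{"translation": [0, 0, 0.03], "twist": 0, "hand": 0}, {"translation": [0, 0, 0.03], "twist": 0, "hand": 0}, {"translation": [0, 0, 0.02], "twist": 0, "hand": 0}, {"translation": [0, 0, 0], "twist": 0, "hand": 0}]}}

```text
time: 4.1
tool_pos: [0.5262, -0.0134, 0.188]
tool_rot: [0.0, 0.147, 0.989, -0.001]
contact_force: [-2.4, -2.3, 5.7]
gripper_width: -0.004
grasp_force: 2.6
```

```bash
python3 - <<'E'
from plant import *
from h import *
import cv2
s=state();p=s["tool_pos"];print(p,s["contact_force"])
im=grab_frame("side")[:,:,::-1]
cv2.imwrite("pics/cap2.png",cv2.resize(im[205:325,262:402],None,fx=5,fy=5,interpolation=2))
E
```

```text
[ 0.52620526 -0.01339085  0.18800034] [-2.41650719 -2.34094623  5.7033902 ]
```

View pics/cap2.png

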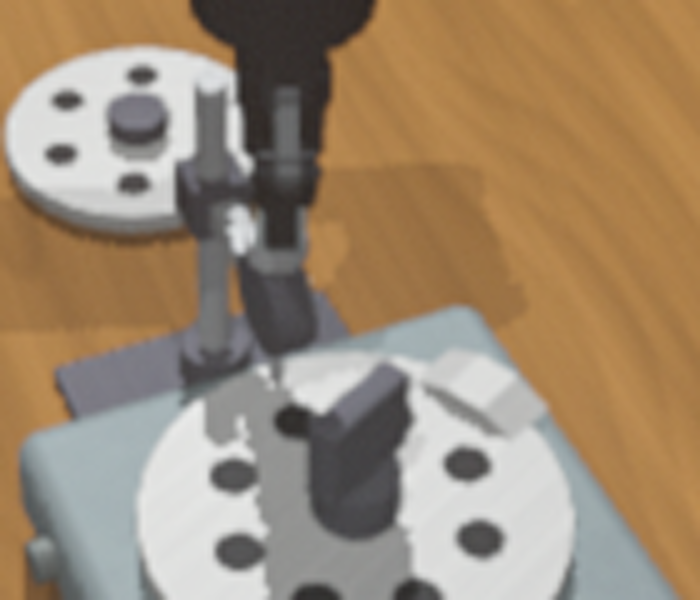

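The indicator has come down with the finger: the cap is now near (317,257), from (317,247). I'll keep going until I feel the firm stop.

Call:
{"op": "apply_moves", "data": {"targets": [{"translation": [0, 0, 0.03], "twist": 0, "hand": 0}, {"translation": [0, 0, 0], "twist": 0, "hand": 0}]}}

```text
time: 4.35
tool_pos: [0.5264, -0.0134, 0.1879]
tool_rot: [0.0, 0.147, 0.989, -0.001]
contact_force: [-9.4, -1.6, 17.6]
gripper_width: -0.001
grasp_force: 8.8
```

Call:
{"op": "apply_moves", "data": {"targets": [{"translation": [0, 0, -0.1], "twist": 0, "hand": 0}, {"translation": [0, 0, -0.3], "twist": 0, "hand": 0}, {"translation": [0, 0, -0.3], "twist": 0, "hand": 0}, {"translation": [0, 0, 0], "twist": 1, "hand": 0.6}, {"translation": [0, 0, 0], "twist": 1, "hand": 0.6}, {"translation": [0, 0, 0], "twist": 1, "hand": 0.6}, {"translation": [0, 0, 0], "twist": 1, "hand": 0.6}, {"translation": [0, 0, 0], "twist": 1, "hand": 0.6}]}}

```text
time: 5.15
tool_pos: [0.526, -0.0127, 0.2536]
tool_rot: [-0.0, 0.389, 0.921, 0.0]
contact_force: [-0.4, 0.3, -0.1]
gripper_width: 0.598
grasp_force: 0.0
```

Call:
{"op": "apply_moves", "data": {"targets": [{"translation": [0, 0, 0], "twist": 1, "hand": 0.6}, {"translation": [0, 0, 0], "twist": 1, "hand": 0.6}, {"translation": [0, 0, 0], "twist": 1, "hand": 0.6}, {"translation": [0, 0, 0], "twist": 1, "hand": 0.6}, {"translation": [0, 0, 0], "twist": 1, "hand": 0.6}, {"translation": [0, 0, 0], "twist": 1, "hand": 0.6}, {"translation": [0, 0, 0], "twist": 1, "hand": 0.6}, {"translation": [0, 0, 0], "twist": 1, "hand": 0.6}]}}

```text
time: 5.95
tool_pos: [0.5259, -0.0126, 0.2535]
tool_rot: [-0.0, 0.717, 0.697, 0.0]
contact_force: [-0.3, -0.4, -0.2]
gripper_width: 0.603
grasp_force: 0.0
```

Call:
{"op": "apply_moves", "data": {"targets": [{"translation": [0, 0, 0], "twist": 1, "hand": 0.6}, {"translation": [0, 0, 0], "twist": 1, "hand": 0.6}, {"translation": [0, 0, 0], "twist": 1, "hand": 0.6}, {"translation": [0, 0, 0], "twist": 1, "hand": 0.6}, {"translation": [0, 0, 0], "twist": 1, "hand": 0.6}, {"translation": [0, 0, 0], "twist": 1, "hand": 0.6}, {"translation": [0, 0, 0], "twist": 1, "hand": 0.6}, {"translation": [0, 0, 0], "twist": 1, "hand": 0.6}]}}

```text
time: 6.75
tool_pos: [0.526, -0.0126, 0.2535]
tool_rot: [-0.0, 0.932, 0.362, -0.0]
contact_force: [1.0, 0.0, -0.2]
gripper_width: 0.601
grasp_force: 0.0
```

```bash
python3 - <<'E'
from plant import *
from scipy.spatial.transform import Rotation as R
import numpy as np
s=state();q=s["tool_rot"];M=R.from_quat([q[1],q[2],q[3],q[0]]).as_matrix();p=s["tool_pos"]
print(s["time"],p,s["joint_pos"].round(3) if hasattr(s["joint_pos"],"round") else s["joint_pos"])
print("yang",np.degrees(np.arctan2(M[1,1],M[0,1])),"d tool",M.T@(np.array([.5305,-.0985,p[2]])-p))
E
```

```text
6.75 [ 0.5259525  -0.0126451   0.25354547] [-1.660e-01 -1.860e-01  1.840e+00  1.000e-03  1.488e+00  6.630e-01]
yang -47.500152576343325 d tool [-5.46497762e-02  6.63712358e-02 -6.40956903e-05]
```

Call:
{"op": "apply_moves", "data": {"targets": [{"translation": [-0.275, 0.33, 0], "twist": 0, "hand": 0.6}, {"translation": [-0.275, 0.33, 0], "twist": 0, "hand": 0.6}, {"translation": [0, 0, 0], "twist": 1, "hand": 0.6}, {"translation": [0, 0, 0], "twist": 0.9, "hand": 0.6}, {"translation": [0, 0, 0.3], "twist": 0, "hand": 0.6}, {"translation": [0, 0, 0.25], "twist": 0, "hand": 0.6}, {"translation": [0, 0, 0], "twist": 0, "hand": 0.6}]}}

```text
time: 7.45
tool_pos: [0.5279, -0.0977, 0.1943]
tool_rot: [-0.003, 0.962, 0.274, -0.003]
contact_force: [-0.3, 0.1, 0.2]
gripper_width: 0.599
grasp_force: 0.0
```

```bash
python3 - <<'E'
from plant import *
from h import *
import cv2
from scipy.spatial.transform import Rotation as R
s=state();q=s["tool_rot"];M=R.from_quat([q[1],q[2],q[3],q[0]]).as_matrix();p=s["tool_pos"]
print(s["time"],p,"yang",np.degrees(np.arctan2(M[1,1],M[0,1])),"d tool",M.T@(np.array([.5305,-.0985,p[2]])-p))
im=grab_frame("side")[:,:,::-1].copy()
print(proj("side",p+M@[0,0,.022]),proj("side",[.5305,-.0985,.149]))
cv2.imwrite("pics/grip1.png",cv2.resize(im[205:325,262:402],None,fx=5,fy=5,interpolation=2))
E
```

```text
7.45 [ 0.52789087 -0.09772299  0.19427918] yang -58.15919869511719 d tool [ 1.80648195e-03  2.03650430e-03 -2.35202605e-05]
[331.96259359 277.13771672] [333.03037528 285.04742031]
```

View pics/grip1.png

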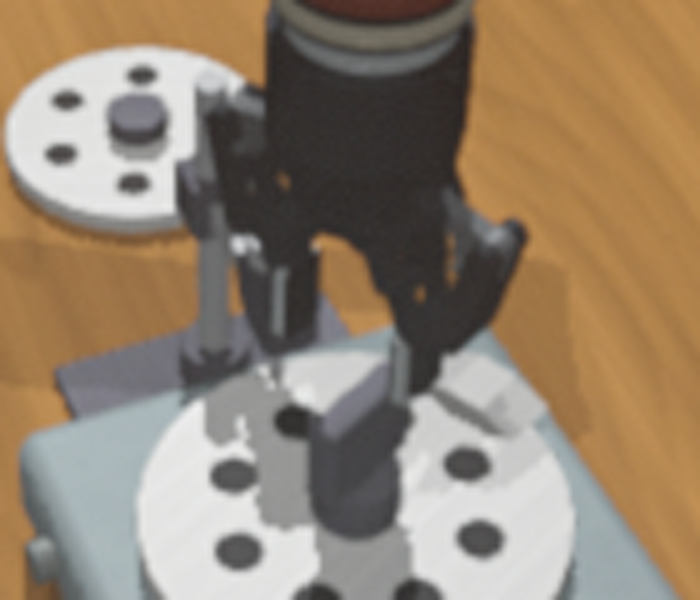

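The fingers straddle the bar (tips at about crop (285,340) and (415,385), bar top centre (360,400)), matching the estimate. Next I descend and close.

Call:
{"op": "apply_moves", "data": {"targets": [{"translation": [0.02, 0.02, 0.2], "twist": 0.1, "hand": 0.6}, {"translation": [0, 0, 0.2], "twist": 0, "hand": 0.6}, {"translation": [0, 0, 0.12], "twist": 0, "hand": 0.6}, {"translation": [0, 0, 0.12], "twist": 0, "hand": 0.6}, {"translation": [0, 0, 0], "twist": 0, "hand": 0.6}]}}

```text
time: 8.0
tool_pos: [0.5326, -0.0991, 0.1341]
tool_rot: [-0.001, 0.963, 0.27, -0.001]
contact_force: [-0.3, 0.5, -0.1]
gripper_width: 0.604
grasp_force: 0.0
```

Call:
{"op": "apply_moves", "data": {"targets": [{"translation": [0, 0, 0], "twist": 0, "hand": 0.3}, {"translation": [0, 0, 0], "twist": 0, "hand": 0}, {"translation": [0, 0, 0], "twist": 0, "hand": 0}, {"translation": [0, 0, 0], "twist": 0, "hand": 0}, {"translation": [0, 0, 0], "twist": 0, "hand": 0}]}}

```text
time: 8.5
tool_pos: [0.5318, -0.0963, 0.1368]
tool_rot: [-0.004, 0.963, 0.27, -0.001]
contact_force: [-11.3, 13.0, 10.7]
gripper_width: 0.182
grasp_force: 60.8
```

```bash
python3 - <<'E'
from plant import *
import numpy as np
from scipy.spatial.transform import Rotation as R
s=state();q=s["tool_rot"];M=R.from_quat([q[1],q[2],q[3],q[0]]).as_matrix()
print(s["time"],s["tool_pos"],"yang",np.degrees(np.arctan2(M[1,1],M[0,1])),s["contact_force"],s["ft_torque"],s["grasp_force"],s["joint_pos"])
E
```

```text
8.5 [ 0.53176333 -0.09629345  0.13682007] yang -58.69486847047038 [-11.27505084  12.96801723  10.7268887 ] [ 1.67246935  1.53271743 -0.04770264] 60.791709423065186 [-0.31926252 -0.04334228  1.91057937  0.00516746  1.28116084  0.70366082]
```

Call:
{"op": "apply_moves", "data": {"targets": [{"translation": [0, -0.03, -0.03], "twist": 0, "hand": 0}, {"translation": [0, 0, 0], "twist": 0, "hand": 0}, {"translation": [0, 0, 0], "twist": 0, "hand": 0}]}}

```text
time: 8.8
tool_pos: [0.5316, -0.0962, 0.137]
tool_rot: [-0.001, 0.963, 0.269, 0.001]
contact_force: [6.7, 0.7, -10.8]
gripper_width: 0.179
grasp_force: 61.2
```

Call:
{"op": "apply_moves", "data": {"targets": [{"translation": [0, 0.01, 0.015], "twist": 0, "hand": 0}, {"translation": [0, 0, 0], "twist": -0.7, "hand": 0}, {"translation": [0, 0, 0], "twist": -0.8, "hand": 0}, {"translation": [0, 0, 0], "twist": -0.8, "hand": 0}, {"translation": [0, 0, 0], "twist": 0, "hand": 0}]}}

```text
time: 9.3
tool_pos: [0.5318, -0.0965, 0.1369]
tool_rot: [-0.001, 0.925, 0.379, 0.0]
contact_force: [0.2, 5.5, -1.8]
gripper_width: 0.18
grasp_force: 62.4
```

Call:
{"op": "apply_moves", "data": {"targets": [{"translation": [0, 0, 0], "twist": -0.8, "hand": 0}, {"translation": [0, 0, 0], "twist": -0.8, "hand": 0}, {"translation": [0, 0, 0], "twist": -0.8, "hand": 0}, {"translation": [0, 0, 0], "twist": -0.8, "hand": 0}, {"translation": [0, 0, 0], "twist": -0.8, "hand": 0}, {"translation": [0, 0, 0], "twist": 0, "hand": 0}]}}

```text
time: 9.9
tool_pos: [0.5323, -0.0968, 0.1369]
tool_rot: [-0.001, 0.832, 0.555, 0.001]
contact_force: [1.5, 4.2, -3.1]
gripper_width: 0.179
grasp_force: 62.2
```

Call:
{"op": "apply_moves", "data": {"targets": [{"translation": [0, 0, 0], "twist": -0.8, "hand": 0}, {"translation": [0, 0, 0], "twist": -0.8, "hand": 0}, {"translation": [0, 0, 0], "twist": -0.8, "hand": 0}, {"translation": [0, 0, 0], "twist": -0.8, "hand": 0}, {"translation": [0, 0, 0], "twist": -0.8, "hand": 0}, {"translation": [0, 0, 0], "twist": -0.5, "hand": 0}, {"translation": [0, 0, 0], "twist": 0, "hand": 0}, {"translation": [0, 0, 0], "twist": 0, "hand": 0}]}}

```text
time: 10.7
tool_pos: [0.5329, -0.0969, 0.137]
tool_rot: [0.0, 0.687, 0.726, 0.001]
contact_force: [5.4, 5.1, -5.0]
gripper_width: 0.178
grasp_force: 61.9
```

```bash
python3 - <<'E'
from plant import *
from h import *
import cv2
from scipy.spatial.transform import Rotation as R
s=state();q=s["tool_rot"];M=R.from_quat([q[1],q[2],q[3],q[0]]).as_matrix()
print(s["time"],s["tool_pos"],"yang",np.degrees(np.arctan2(M[1,1],M[0,1])),s["contact_force"],s["ft_torque"])
im=grab_frame("side")[:,:,::-1].copy()
cv2.imwrite("pics/turn1.png",cv2.resize(im[205:325,262:402],None,fx=5,fy=5,interpolation=2))
E
```

```text
10.7 [ 0.53286081 -0.09694285  0.13695265] yang 3.1351806851832955 [ 5.4109015   5.11531814 -4.98797325] [ 0.59126085 -0.21140995  0.12862524]
```

View pics/turn1.png

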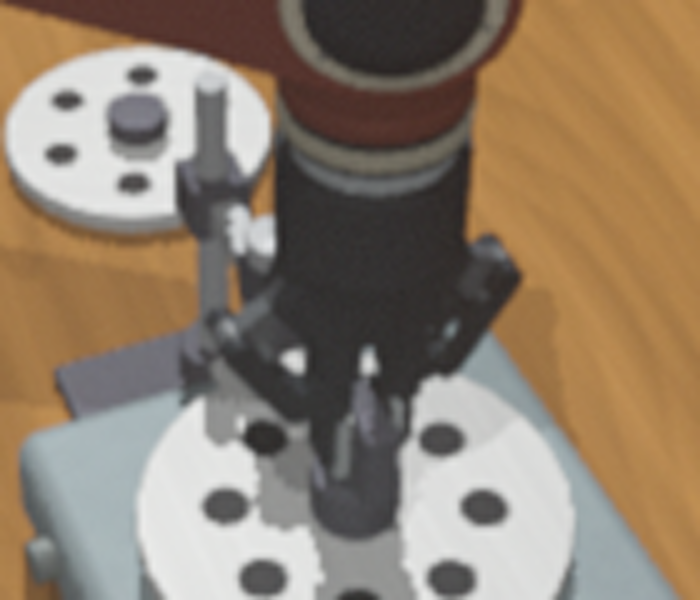

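The hump is no longer at its old place and the tool has turned to 93°, in line with the column. Next I release and lift off.

Call:
{"op": "apply_moves", "data": {"targets": [{"translation": [0, 0, 0], "twist": 0, "hand": 0.2}, {"translation": [0, 0, 0], "twist": 0, "hand": 0.4}, {"translation": [0, 0, 0], "twist": 0, "hand": 0.55}, {"translation": [0, 0, 0], "twist": 0, "hand": 0.55}, {"translation": [0, 0, -0.3], "twist": 0, "hand": 0.55}, {"translation": [0, 0, -0.4], "twist": 0, "hand": 0.55}, {"translation": [0, 0, -0.4], "twist": 0, "hand": 0.55}, {"translation": [0, 0, -0.3], "twist": 0, "hand": 0.55}]}}

```text
time: 11.55
tool_pos: [0.5327, -0.098, 0.2801]
tool_rot: [0.002, 0.688, 0.726, 0.001]
contact_force: [0.9, 0.3, -0.1]
gripper_width: 0.554
grasp_force: 0.0
```

Call:
{"op": "apply_moves", "data": {"targets": [{"translation": [-0.4, 0, -0.2], "twist": 0, "hand": 0.55}, {"translation": [-0.4, 0, -0.2], "twist": 0, "hand": 0.55}, {"translation": [-0.4, 0, 0], "twist": 0, "hand": 0.55}, {"translation": [-0.4, 0, 0], "twist": 0, "hand": 0.55}, {"translation": [-0.4, 0, 0], "twist": 0, "hand": 0.55}, {"translation": [-0.4, 0, 0], "twist": 0, "hand": 0.55}, {"translation": [0, 0, 0], "twist": 0, "hand": 0.55}, {"translation": [0, 0, 0], "twist": 0, "hand": 0.55}]}}

```text
time: 12.35
tool_pos: [0.5451, -0.338, 0.3164]
tool_rot: [-0.0, 0.688, 0.726, 0.0]
contact_force: [-1.1, -0.1, 0.3]
gripper_width: 0.552
grasp_force: 0.0
```

```bash
python3 - <<'E'
from plant import *
import cv2,numpy as np
s=state();print(s["time"],s["tool_pos"],s["contact_force"])
a=grab_frame("side")[215:340,265:360,::-1];b=grab_frame("top")[200:325,285:380,::-1]
cv2.imwrite("pics/fin1.png",cv2.resize(np.hstack([a,b]),None,fx=4.2,fy=4.2,interpolation=2))
E
```

```text
12.35 [ 0.54506053 -0.33796381  0.31644121] [-1.10987878 -0.06653421  0.26617057]
```

View pics/fin1.png

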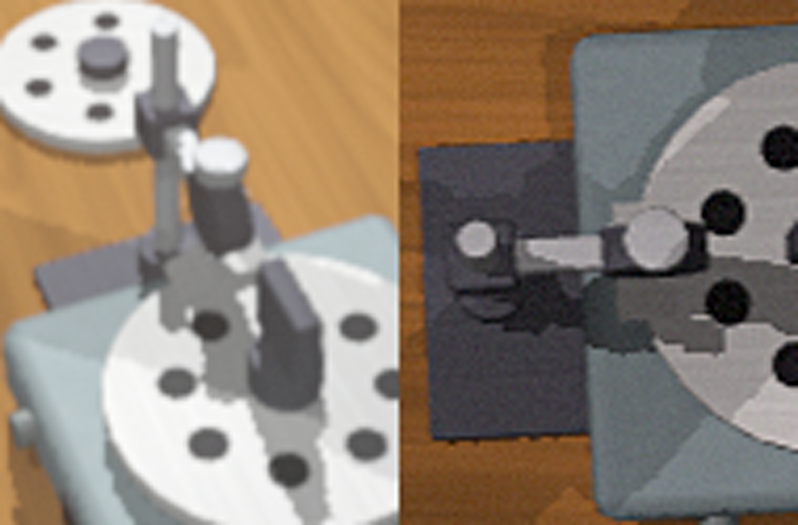

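The hump is now under the indicator, with holes at top-view crop (725,213) and (728,302) on either side of it, and the cap is still down. Last, I'll check the angle numerically.

```bash
python3 - <<'E'
from plant import *
from h import *
import cv2
im=grab_frame("top");r=regions_of("top","rotor_grip");print([x["score"] for x in r])
f=lambda u,v:(285+(u-399)/4.2,200+v/4.2)
a,b=(at("top",f(*q),.08) for q in((725,213),(728,302)))
h=(a+b)/2
# dark holes by threshold
g=cv2.cvtColor(im,cv2.COLOR_RGB2GRAY);n,l,st,ce=cv2.connectedComponentsWithStats((g<45).astype(np.uint8))
P=[]
for i in range(1,n):
    if 50<st[i,4]<200 and 330<ce[i,0]<450 and 200<ce[i,1]<320: P.append(at("top",ce[i],.08));print(ce[i].round(1),st[i,4],P[-1].round(4))
ax=np.mean(P,0) if len(P)==8 else at("top",(389.25,261),.08)
cap=at("top",f(655,239),.166);col=at("top",f(476,239),.195)
ang=lambda p:np.degrees(np.arctan2(p[1]-ax[1],p[0]-ax[0]))
print("axis",ax,"cap",cap,ang(cap),"col",col,ang(col),"holes",ang(h),[round(ang(p),1) for p in P])
E
```

```text
[0.82]
[449.5 231. ] 121 [ 0.5926 -0.2186  0.08  ]
[397.4 234. ] 76 [ 0.5848 -0.1139  0.08  ]
[376.  234.7] 76 [ 0.5826 -0.071   0.08  ]
[413.4 248.4] 81 [ 0.5561 -0.1458  0.08  ]
[355.7 256.2] 168 [ 0.5385 -0.0307  0.08  ]
[390.  262.6] 171 [ 0.5267 -0.0989  0.08  ]
[414.8 269.5] 83 [ 0.5137 -0.1481  0.08  ]
[362.8 271.6] 87 [ 0.5079 -0.0449  0.08  ]
[400.6 285.5] 78 [ 0.4815 -0.1196  0.08  ]
[378.8 286.4] 80 [ 0.479  -0.0766  0.08  ]
axis [ 0.52987742 -0.09743388  0.08      ] cap [ 0.52518654 -0.00769641  0.166     ] 92.99232011971301 col [0.5200774  0.06848147 0.195     ] 93.38032540708768 holes 91.54730967514973 [np.float64(-62.6), np.float64(-16.7), np.float64(26.6), np.float64(-61.5), np.float64(82.7), np.float64(-156.1), np.float64(-107.7), np.float64(112.8), np.float64(-155.4), np.float64(157.7)]
```

The holes put the high spot at 93.1° and the indicator at about 94.3°. That is about 1° of error against the 10° allowed. The indicator is still down and the arm is clear, so I'm handing in.

```bash
python3 -c "
from plant import *
print(job_done())"
```

```text
the job is handed in; nothing more can be done
None
```

I handed in the job with the indicator pressed to its bottom stop, the high spot turned to about 1° from the plunger, and the arm clear; it never touched the bottle, jar or spare rotor, and no verdict came back.

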